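Clip the dishwasher feed tube home and take off its hub cap

ROBOT

A 6-joint arm with a two-finger parallel gripper is mounted at the origin on the work surface. World frame = base frame: x ahead of the robot, y to its left, z up, the work surface at z = 0. Lengths are in m, angles in degrees, forces in N, time in s.
With the tool pointing down it reaches from about 0.25 to 0.725 m from the base axis. Payload 9.7 kg.
Tool frame: the origin (TCP) lies midway between the tips of the shut fingers; the grasp point (between the pads) lies 19 mm behind it; x points along the fingers, y is the direction in which the jaws open and shut, and the axes are right-handed (so a half turn about x gives the same grasp; the last joint's range is limited). The gripper opens to 85 mm and grips with 20 to 120 N. Pads are 22 mm wide; open, the fingers measure 114 mm over their backs; the gripper's body (76 mm by 85 mm) begins 54 mm behind the grasp point. The pads swing forward as they close: fully open they stand 13 mm farther back than shut.
Start: joints at [68.239, 4.979, 10.078, 95.1, 0, 90], TCP at [0.204, 0.511, 0.231] pointing down, gripper open.
Joint ranges: [-179.16, 179.16], [-48.56, 103.87], [-65.8, 70.77], [-126.05, 130.52], [-82.76, 87.17], [-180, 180]. Speed limits (degrees/s): [127.2, 127.2, 147.25, 180, 180, 180].

INTERFACE

Orientations are given as [roll, pitch, yaw] about the fixed x, y, z axes, in that order (R = Rz(yaw) Ry(pitch) Rx(roll)).
In Python, from workcell import bot, cams gives the robot as it stands.
- The arm moves only by the tool apply_moves, never from a script. Its argument "commands" is a list of rows, each a list of 5 numbers: the shift along the tool's x, y, z in m, then the turn about the tool's x in rad, then the opening, from -1 (shut) to 1 (fully open). In form: [[tx, ty, tz, roll, hand], ...]. A call has 1 to 12 rows; each row is the pose to reach, as a shift and turn from the pose measured when the call began, along the tool's axes at that moment; what a row does not reach only later rows make up. A row lasts 1/10 s, in which the tool goes at most 50 mm and 8.59 degrees, less where a joint would pass 70% of its speed; a pose out of reach is approached as far as the arm can. A call with a gripper value outside its range is refused whole. The fingers move at their own pace and stop on an object; "newtons" is the grip in N (left out, the last holds). Time passes only in rows, so rows that repeat a pose let the fingers close. It gives the time, the measured TCP pose, the force and the opening at its end, in the units of the state.
- bot.get_obs(): the state, without advancing time (a new reading comes with each control period).
- cams.camera(name): name is "scene" or "top"; returns a dict with "frame" (480x640x3 uint8, blue, green, red), "depth" (480x640 float32, m along the optical axis (not along the pixel's ray), 0 where there is no reading), "camera_matrix" (3x3 intrinsics, pixels), "R" (3x3) and "t" (3): a world point X has camera coordinates R X + t. Camera axes: x right, y down, z forward; pixel columns grow to the right and rows downward; lengths in m; the calibration is good to about 2 mm. A picture is of the moment at which its call begins.
- bot.job_done(): hands the job in, once; it reports no verdict.
Trained networks look in the newest picture that a camera, given by its name, has taken for a name from the list of things; names that differ only in an ending like _2 or _b are one class to them, and where a whole thing is asked for, a point or a joint stands for the part that bears it (a point fixed in the world has none). Each returns a list of dicts, best first, with "confidence" (0 to 1); they miss things now and then, are a little off and sometimes report something else, mostly with a low value. They report only what shows in the picture. A call takes as long as a camera call. They do not tell look-alikes from the thing itself.
- cams.spot_in(name, camera): "rect" ([left, top, right, bottom] in pixels, round what is visible of it).
The state is a dict: "time": time; "q": joint angles; "qd": joint speeds; "joint_efforts": joint torques, N m; "ee_pos": TCP position; "tcp_rot": TCP orientation; "wrist_force": force on the tool from outside, world axes, zero at the start; "torque": the same for the moment, N m; "opening": finger opening in m.
Only numpy, scipy, OpenCV 4.12 (cv2) and the standard library are available. Lean on these libraries where they do the work, as an engineer would, in place of code of your own. Each camera call takes 0.05 s, during which the arm holds its last target. There are 200 camera calls.

TASK

The upper basket of the dishwasher stands upside down on the worktop: pick up the feed tube with its spray arm, lay it along the row of clips on the basket and push it down past the sprung jaw until it sits fully home and the jaw has snapped shut over it. With the tube held there, unscrew the round cap on the hub (some have a left-hand thread, some a right-hand one, so try both ways, without forcing it, to find which way this one comes loose), lift it straight off and finish while still holding it in the gripper, about a hand's width above the hub, with the tube still clipped in. Leave the other things on the worktop where they are.

Things in the scene. Friction and masses are not known exactly. Their poses are not given: they have to be found in the camera images.
- feed: loose feed tube, hub and spray arm in one rigid piece of grey plastic, 0.2 to 0.35 kg, lying level, cap up. Origin: centre of the hub's flat underside, z up. The tube (20 mm diameter, axis 15 mm above the underside) runs along -x to an end flange (14 x 36 x 30 mm) ending at x = -236 mm; grip it anywhere from x = -45 to -210 mm. The hub is 44 mm across, 30 mm high
- tube_grip (a point): point on the tube's axis at feed x = -105 mm, z = 15 mm: a good place to grip across the tube, between the two clips when it is seated
- neck (a point): on the hub's axis 48 mm above the feed's underside, on the top of a 72 mm disc: where the cap's underside sits; axes as feed. A 22 mm neck rises 33 mm from it inside the cap. Just below the disc's top the spray arm, part of the feed, spans 320 mm along feed y, 44 mm wide, top 46 mm above the feed's underside
- cap: round fluted grey cap screwed on the hub, 60 mm diameter, 40 mm tall, about 45 g; origin: centre of its underside, z up. Grip it across at any heading. It turns about z only; once unscrewed it lifts straight up and is clear of the neck 33 mm higher
- cap_top (a point): centre of the cap's top, 40 mm above its origin. The quick thread is right- or left-hand, not visible, drawn anew at each start: the wrong way it stops dead within about 5 degrees (1 N m does no harm, 3 N m breaks it); the right way it turns easily, without rising, and is free to lift when turned 65 to 110 degrees from its start (80 is best)
- basket: upside-down upper basket of a slimline dishwasher, fixed: coated wire, its floor now on top, 140 mm above the worktop. Origin on the worktop below the hub's seat; it reaches x = -276 to 196, y = -196 to 196 mm. From the seat (small rest at x = 0) along -x stand two fork clips 10 mm thick, 21.6 mm between prongs, flared: a plain one at x = -45 mm, one with a jaw at x = -167 mm
- seat (a point): where the feed's origin comes when the tube is fully home: on the basket, 152 mm above the worktop, axes as the basket; the seated feed has the same heading (feed x along basket x). The seated tube's axis is 167 mm above the worktop; the prongs reach 30 mm above that axis
- clip (a point): point on the seated tube's axis under the lip of the jaw (basket x = -154 mm, height 167 mm); the lip is 10 mm wide along the tube and its top stands 30 mm above this point
- jaw (a joint): sprung hinged jaw of the clip, rad: 0 shut with its lip over the tube, grows as it swings out to basket +y, about 0.45 while the tube passes. Its lip slopes at 45 degrees, so a tube pushed straight down opens it: the tube meets it about 30 mm above its seat, and the push takes about 10 to 20 N. It snaps shut by itself when the tube is home and then holds it down
- mug: bystander: white mug, 80 mm across, 95 mm tall; origin at the centre of its underside
- tumbler: bystander: glass tumbler, 68 mm across, 110 mm tall; origin at the centre of its underside
- rinse_bottle: bystander: white rinse-aid bottle, 60 mm across, 170 mm tall; origin at the centre of its underside
- salt_jar: bystander: jar, 72 mm across, 100 mm tall; origin at the centre of its underside
- dish_brush: bystander: wooden dish brush lying down, 230 mm long, head 62 mm across; origin at the centre of its underside
- funnel: bystander: white salt funnel standing on its wide rim, 104 mm across, 85 mm tall; origin at the centre of its underside
- filter_cup: bystander: grey filter cup of the dishwasher with a bar grip on top, 66 mm across, 108 mm tall, standing on the upturned basket; origin at the centre of its underside
Not all that is in view belongs to the job. There is more than one size of the cap; the job needs the middle-sized.

How it is judged (in metres and radians):
On the way:
1. the tube is pushed home in its clips, the jaw shut over it, with the cap still on the hub (z of feed in the frame of seat between -0.004 and 0.004 m and x of feed in the frame of seat between -0.015 and 0.015 m and y of feed in the frame of seat between -0.005 and 0.005 m and z of tube_grip in the frame of seat between 0.011 and 0.019 m and y of tube_grip in the frame of seat between -0.005 and 0.005 m and value of joint jaw below 0.08 rad and distance between cap and neck below 0.008 m), for 0.2 s.
At the end, for the whole second after the job is handed in: The feed sits fully home in the clips (within 4 mm in height, 5 mm sideways, 15 mm lengthwise) with the jaw shut (joint below 0.08 rad); the fingers hold the cap, at rest, its underside 45 to 160 mm above where it sat and within 100 mm of the hub's axis, touching neither feed nor basket (z of feed in the frame of seat between -0.004 and 0.004 m and x of feed in the frame of seat between -0.015 and 0.015 m and y of feed in the frame of seat between -0.005 and 0.005 m and z of tube_grip in the frame of seat between 0.011 and 0.019 m and y of tube_grip in the frame of seat between -0.005 and 0.005 m and value of joint jaw below 0.08 rad and z of cap in the frame of neck between 0.045 and 0.16 m and horizontal distance between cap and neck below 0.1 m and contact force between the fingers and cap above 1 N and contact force between cap and feed below 0.1 N and contact force between cap and basket below 0.1 N and linear speed of each of cap, feed below 0.03 m/s); the arm keeps its last pose, push and grip.
It fails at once if the cap is forced until its thread breaks (some 3 N m against the stop) (contact force between cap and feed above 150 N).
It fails at once if a bystander is pushed or knocked over (distance of any of mug, tumbler, rinse_bottle, salt_jar, dish_brush, funnel, filter_cup from where it was at the start of the episode above 0.03 m or angle between any of mug, tumbler, rinse_bottle, salt_jar, funnel, filter_cup's own z axis and vertical above 0.5 rad).
It also fails if it takes over 67 s, if anything falls off the work surface, if the arm or the gripper's body presses on something with over 40 N, if the wrist force passes 120 N, or if a joint passes its speed limit or range.

## Working session

There is one attempt and no reset: what is moved stays moved. The work goes in short steps, Python scripts to look and compute and a tool call to move; the robot and the scene stay as the last step left them, time stands still between calls to the robot, and variables do not carry over. Pictures are saved under pics/ and viewed, about 8 in all and at most 12, crops included, and the job is handed in when it is done.

Besides the shell and the picture viewer there is one more tool, called as name(argument=value, ...) on one line, values as JSON. apply_moves: Moves the arm, as the interface text tells. Its arguments: {"type":"object","properties":{"commands":{"type":"array"},"newtons":{"type":"number"}},"required":["commands"]}

```bash
ls; mkdir -p pics
python3 - <<'E'
from workcell import bot,cams
import cv2,numpy as np
o=bot.get_obs();print(o)
for c in ("scene","top"):
    d=cams.camera(c);np.savez(f"{c}.npz",**d)
    im=d["frame"].copy()
    print(c,d["camera_matrix"].tolist(),(-d["R"].T@d["t"]).round(3))
    for n in ("feed","cap","basket","mug","tumbler","rinse_bottle","salt_jar","dish_brush","funnel","filter_cup","jaw"):
        for r in cams.spot_in(n,c):
            if r["confidence"]>.2: print(c,n,round(r["confidence"],2),np.round(r["rect"]).tolist())
    cv2.imwrite(f"pics/{c}0.png",im)
E
```

```text
pics
{'time': 0.0, 'q': array([6.82379667e+01, 5.00938146e+00, 1.00335194e+01, 9.50990754e+01,
       6.59770475e-04, 8.99992405e+01]), 'qd': array([-0.02488642,  0.08324887,  0.05076338, -0.06930668, -0.00288579,
       -0.05710371]), 'joint_efforts': array([ 2.56169122e-03, -5.20381129e+01,  4.64813089e+01,  1.60314061e-02,
        1.60853023e-05,  1.81632356e-05]), 'ee_pos': array([0.20382422, 0.51058671, 0.23059119]), 'tcp_rot': array([ -90.50519434,   89.92505963, -112.26646851]), 'wrist_force': array([ 0.72151255, -0.34721219, -0.16803804]), 'torque': array([-0.00721138, -0.01419765,  0.04277548]), 'opening': 0.08528453751117582}
scene [[527.7509201320356, 0.0, 321.50838949825084], [0.0, 527.7509201320356, 237.5500950095879], [0.0, 0.0, 1.0]] [ 0.993 -0.908  0.869]
scene feed 0.88 [177.0, 235.0, 308.0, 339.0]
scene feed 0.5 [270.0, 97.0, 496.0, 259.0]
scene cap 0.79 [240.0, 223.0, 278.0, 261.0]
scene cap 0.74 [265.0, 325.0, 283.0, 345.0]
scene cap 0.68 [251.0, 256.0, 278.0, 290.0]
scene basket 0.58 [270.0, 96.0, 496.0, 259.0]
scene mug 0.57 [298.0, 308.0, 344.0, 380.0]
scene tu
[... 639 characters left out ...]
0]] [ 0.367 -0.16   1.462]
top feed 0.81 [301.0, 265.0, 438.0, 375.0]
top cap 0.87 [354.0, 262.0, 383.0, 284.0]
top cap 0.61 [301.0, 295.0, 337.0, 333.0]
top cap 0.54 [397.0, 237.0, 418.0, 252.0]
top cap 0.51 [300.0, 262.0, 437.0, 377.0]
top basket 0.58 [42.0, 138.0, 260.0, 367.0]
top mug 0.69 [386.0, 182.0, 428.0, 222.0]
top tumbler 0.65 [307.0, 145.0, 335.0, 181.0]
top rinse_bottle 0.62 [471.0, 291.0, 511.0, 317.0]
top salt_jar 0.96 [351.0, 147.0, 382.0, 186.0]
top dish_brush 0.57 [454.0, 292.0, 480.0, 385.0]
top dish_brush 0.32 [354.0, 261.0, 385.0, 290.0]
top funnel 0.89 [462.0, 236.0, 509.0, 275.0]
top filter_cup 0.32 [356.0, 260.0, 380.0, 287.0]
top jaw 0.6 [124.0, 293.0, 146.0, 301.0]
```

View pics/scene0.png

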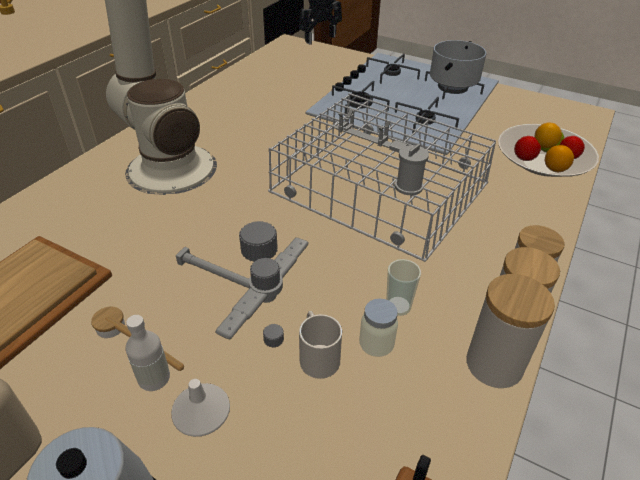

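View pics/top0.png

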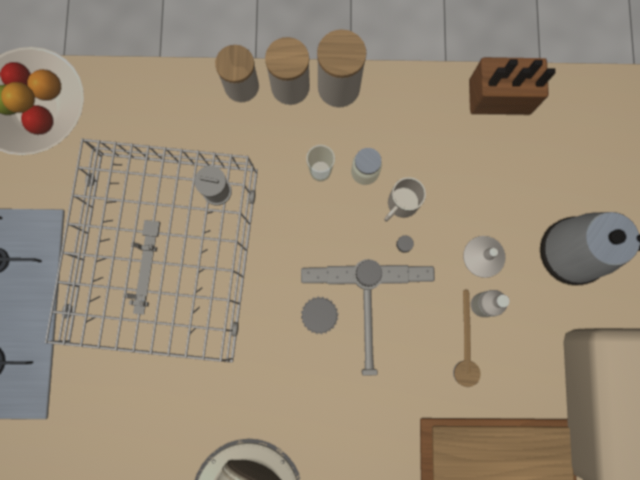

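The feed is at top image (368,273), tube down to (370,372); a loose large cap is at (320,315) and a small one at (405,244). The rail with its two clips runs (150,228) to (139,310), and the filter cup is at (212,183).

```bash
cat > h.py <<'E'
import numpy as np,cv2
def cloud(d):
    K,R,t=d["camera_matrix"],d["R"],d["t"]
    v,u=np.mgrid[:480,:640]; z=d["depth"]
    c=np.stack([(u-K[0,2])/K[0,0]*z,(v-K[1,2])/K[1,1]*z,z],-1)
    w=(c-t)@R; w[z==0]=np.nan
    return w
def px(d,uv,z):
    K,R,t=d["camera_matrix"],d["R"],d["t"]
    r=R.T@np.array([(uv[0]-K[0,2])/K[0,0],(uv[1]-K[1,2])/K[1,1],1]); o=-R.T@t
    return o+r*(z-o[2])/r[2]
def proj(d,X):
    c=d["R"]@np.asarray(X)+d["t"]; return (d["camera_matrix"]@c)[:2]/c[2]
E
python3 - <<'E'
from h import *
d=dict(np.load("top.npz"));w=cloud(d);np.set_printoptions(precision=4,suppress=True)
z=w[...,2]
for uv in [(150,228),(144,270),(138,305),(368,273),(368,330),(320,315),(405,244),(320,273),(200,320),(212,180)]: print(uv,w[uv[1],uv[0]])
m=np.zeros((480,640),bool)
def box(a,b,lo,hi):
    m=np.zeros((480,640),bool);m[a[1]:b[1],a[0]:b[0]]=1
    return m&(z>lo)&(z<hi)
p=w[box((345,250),(392,300),.08,.1)];print("cap",len(p),p.mean(0),p.max(0)-p.min(0),(p.max(0)+p.min(0))/2)
def ln(mm,n):
    p=w[mm];c=p.mean(0);u,s,vt=np.linalg.svd((p-c)[:,:2],full_matrices=False);print(n,len(p),c,vt[0],np.degrees(np.arctan2(vt[0,1],vt[0,0])),p.min(0),p.max(0))
ln(box((295,258),(442,292),.035,.06),"arm");ln(box((355,300),(385,362),.01,.04),"tube")
ln(box((355,362),(385,382),.012,.05),"flange")
ln(box((125,215),(165,320),.143,.165),"rail");ln(box((125,215),(165,320),.165,.25),"clips")
s=dict(np.load("scene.npz"))
a=cv2.resize(d["frame"][210:325,110:190],None,fx=5,fy=5,interpolation=2)
b=cv2.resize(s["frame"][90:175,325:425],None,fx=4,fy=4,interpolation=2)
o=np.zeros((580,800,3),np.uint8);o[:575,:400]=a;o[:340,400:]=b;cv2.imwrite("pics/rail.png",o)
q=w[box((125,215),(165,320),.165,.25)];uv=np.argwhere(box((125,215),(165,320),.165,.25));print(np.c_[uv[:,::-1],q][:60])
E
```

```text
(150, 228) [0.5989 0.2162 0.1492]
(144, 270) [0.5062 0.2261 0.1417]
(138, 305) [0.4289 0.2316 0.1521]
(368, 273) [ 0.511  -0.2724  0.0836]
(368, 330) [ 0.3815 -0.2775  0.0188]
(320, 315) [ 0.4146 -0.1627  0.0528]
(405, 244) [ 0.5883 -0.3668  0.028 ]
(320, 273) [ 0.5136 -0.1616  0.0465]
(200, 320) [ 0.4018  0.1273 -0.0056]
(212, 180) [0.6852 0.0659 0.2445]
cap 506 [ 0.5124 -0.2748  0.0857] [0.0581 0.0605 0.0138] [ 0.5124 -0.2749  0.087 ]
arm 1949 [ 0.5111 -0.2746  0.0429] [ 0.0233 -0.9997] -88.6674528912041 [ 0.4766 -0.4345  0.035 ] [ 0.5485 -0.1161  0.0598]
tube 505 [ 0.3801 -0.2775  0.0208] [-0.9997 -0.0237] -178.64357624254518 [ 0.3089 -0.3094  0.0101] [ 0.4526 -0.2494  0.0317]
flange 171 [ 0.29   -0.2799  0.0247] [-0.3387 -0.9409] -109.7981004103613 [ 0.277  -0.2984  0.013 ] [ 0.3073 -0.2621  0.0345]
rail 710 [0.5288 0.2213 0.149 ] [-0.9963  0.0861] 175.06102425425286 [0.4119 0.1854 0.143 ] [0.6204 0.2624 0.1645]
clips 165 [0.4923 0.2279 0.1862] [-0.998   0.0638] 176.34347062236026 [0.4268 0.1963 0.1651] [0.5607 0.25   0.1995]
[[132.     242.       0.5602   0.2396   0.1946]
 [133.
[... 2126 characters left out ...]
  0.554    0.2335   0.1783]
 [139.     246.       0.5537   0.2284   0.181 ]
 [140.     246.       0.556    0.2308   0.1657]
 [149.     246.       0.5527   0.2046   0.1892]
 [150.     246.       0.552    0.201    0.1943]
 [151.     246.       0.5526   0.2      0.1904]
 [152.     246.       0.5518   0.1963   0.1961]
 [153.     246.       0.5555   0.2012   0.1709]
 [135.     247.       0.5506   0.235    0.1869]
 [136.     247.       0.5506   0.2329   0.1866]
 [137.     247.       0.5511   0.2316   0.1839]
 [138.     247.       0.5513   0.23     0.1821]
 [139.     247.       0.5529   0.2311   0.1715]
 [140.     247.       0.5529   0.2289   0.1718]
 [149.     247.       0.5504   0.2041   0.1907]]
```

View pics/rail.png

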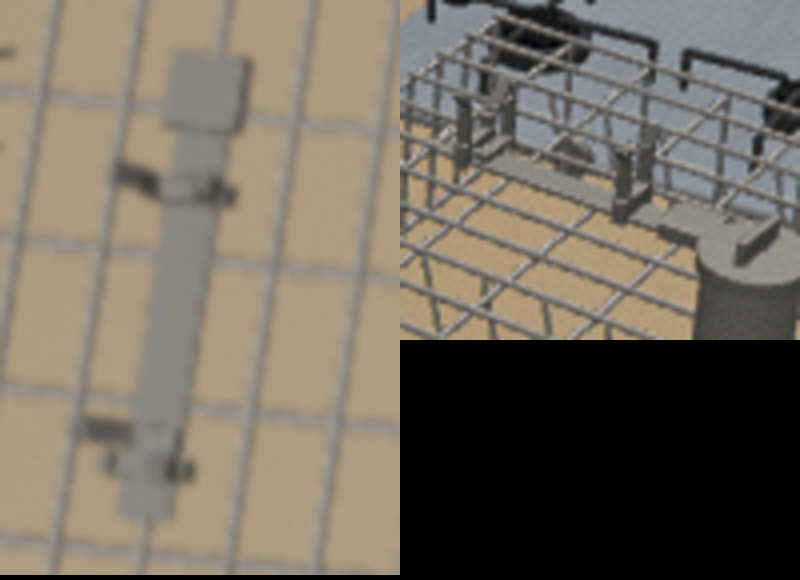

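The crop shows the seat pad (top image about (151,228)), the plain clip at (145,247) and the jaw clip at (137,298) with its jaw out to the left (basket +y). Next I refine the basket pose.

```bash
cat >> h.py <<'E'
from scipy.spatial.transform import Rotation as Ro
def go(o,xyz,yaw):
    """shift/roll for tool-down pose with tool y at heading yaw (mod 180, nearest)"""
    R=Ro.from_euler("xyz",o["tcp_rot"],degrees=True).as_matrix()
    s=R.T@(np.asarray(xyz)-o["ee_pos"])
    h=np.degrees(np.arctan2(R[1,1],R[0,1])); dy=(yaw-h+90)%180-90
    return s.round(4),"roll",round(-np.radians(dy),4),"other",round(-np.radians(dy-np.sign(dy)*180),4),"heading",round(h,2),"tool x",R[:,0].round(4)
E
python3 - <<'E'
from h import *
from workcell import bot
np.set_printoptions(precision=4,suppress=True)
d=dict(np.load("top.npz"));w=cloud(d);z=w[...,2]
P=[]
for v in range(238,312):
    m=(z[v,120:168]>.143)&(z[v,120:168]<.158); n,l,st,c=cv2.connectedComponentsWithStats(m[None].astype(np.uint8))
    if n<2: continue
    k=1+np.argmax(st[1:,4])
    if 9<=st[k,4]<=14: 
        q=w[v,120:168][l[0]==k]; P.append([v,*q.mean(0),q[:,1].max()-q[:,1].min()])
P=np.array(P);f=np.polyfit(P[:,1],P[:,2],1);r=P[:,2]-np.polyval(f,P[:,1]);g=abs(r)<.002;f=np.polyfit(P[g,1],P[g,2],1)
yaw=np.arctan(f[0]);print("rail",g.sum(),len(P),f,np.degrees(yaw),P[g,3].mean(),P[g,4].mean(),r[g].std())
m=(z>.165)&(z<.205);m[:, :120]=0;m[:,168:]=0;m[:215]=0;m[320:]=0
B=np.array([[np.cos(yaw),np.sin(yaw)],[-np.sin(yaw),np.cos(yaw)]])
o=np.array([.599,np.polyval(f,.599)]);print(o)
q=w[m];b=(q[:,:2]-o)@B.T
n,l=cv2.connectedComponents(m.astype(np.uint8));l=l[m]
for k in range(1,n):
    if (l==k).sum()>5:
        s=b[l==k];print((l==k).sum(),s.min(0),s.max(0),np.median(s,0),q[l==k,2].max())
# pad
m=(z>.145)&(z<.156);m[:, :138]=0;m[:,165:]=0;m[:215]=0;m[239:]=0
s=(w[m][:,:2]-o)@B.T;print("pad",np.percentile(s,[3,97],axis=0))
# basket top-wire rim extents (floor at .14)
m=(z>.130)&(z<.16);m[:,:30]=0;m[:,275:]=0;m[:100]=0;m[390:]=0
s=(w[m][:,:2]-o)@B.T;print("basket",np.percentile(s,[0.3,1,2,98,99,99.7],axis=0))
O=bot.get_obs();print(go(O,[.3,.1,.24],91.35))
E
```

```text
rail 4 4 [-0.2098  0.3195] -11.84924609286454 0.15124139922865168 0.018028179820837785 0.0005235097044110973
[0.599  0.1938]
48 [-0.0561  0.0245] [-0.0453  0.0388] [-0.051   0.0302] 0.19889898718141644
26 [-0.0523 -0.0072] [-0.0423  0.0055] [-0.0471 -0.0015] 0.19785022076891415
69 [-0.1643  0.0011] [-0.1523  0.0264] [-0.1584  0.0131] 0.19953604377667875
24 [-0.1729 -0.0217] [-0.1633 -0.0093] [-0.1681 -0.0162] 0.19899745452389433
pad [[-0.023   0.0045]
 [ 0.0117  0.037 ]]
basket [[-0.2908 -0.1956]
 [-0.2842 -0.19  ]
 [-0.2776 -0.1825]
 [ 0.1871  0.2143]
 [ 0.1948  0.222 ]
 [ 0.2021  0.2278]]
(array([-0.0087, -0.3459,  0.2415]), 'roll', np.float64(-0.4033), 'other', np.float64(2.7383), 'heading', np.float64(68.24), 'tool x', array([-0., -0., -1.]))
```

Run:
```python
from h import *
np.set_printoptions(precision=4,suppress=True)
d=dict(np.load("top.npz"));w=cloud(d);z=w[...,2]
P=[]
for v in range(252,292):
    c0=150+(v-228)*(-11/76); sl=slice(int(c0-14),int(c0+14))
    m=(z[v,sl]>.144)&(z[v,sl]<.158); n,l,st,c=cv2.connectedComponentsWithStats(m[None].astype(np.uint8))
    if n<2: continue
    k=1+np.argmax(st[1:,4])
    if 6<=st[k,4]<=10:
        q=w[v,sl][l[0]==k]; P.append([v,*q.mean(0),st[k,4]])
P=np.array(P);g=np.ones(len(P),bool)
for _ in range(4):
    f=np.polyfit(P[g,1],P[g,2],1);r=P[:,2]-np.polyval(f,P[:,1]);g=abs(r)<.002
yaw=np.arctan(f[0]);print("rail",g.sum(),len(P),np.degrees(yaw),P[g,3].mean(),P[g,4].mean(),r[g].std())
B=np.array([[np.cos(yaw),np.sin(yaw)],[-np.sin(yaw),np.cos(yaw)]])
o=np.array([.599,np.polyval(f,.599)]);print(o)
m=(z>.165)&(z<.205);m[:, :120]=0;m[:,168:]=0;m[:215]=0;m[320:]=0
q=w[m];b=(q[:,:2]-o)@B.T
n,l=cv2.connectedComponents(m.astype(np.uint8));l=l[m]
for k in range(1,n):
    if (l==k).sum()>5:
        s=b[l==k];h=q[l==k,2]>.18;print((l==k).sum(),s.min(0),s.max(0),np.median(s,0),q[l==k,2].max(), 'hi',s[h].min(0),s[h].max(0))
m=(z>.145)&(z<.156);m[:, :138]=0;m[:,165:]=0;m[:215]=0;m[239:]=0
s=(w[m][:,:2]-o)@B.T;print("pad",np.percentile(s,[3,97],axis=0))
m=(z>.130)&(z<.16);m[:,:30]=0;m[:,275:]=0;m[:100]=0;m[390:]=0
s=(w[m][:,:2]-o)@B.T;print("basket",np.percentile(s,[0.3,1,2,98,99,99.7],axis=0))
```

```text
rail 1 1 12.340361391158734 0.14517930424128356 6.0 0.0
[0.599  0.2407]
48 [-0.0489 -0.003 ] [-0.0382  0.0109] [-0.044   0.0029] 0.19889898718141644 hi [-0.0489 -0.0024] [-0.0382  0.0109]
26 [-0.0593 -0.0336] [-0.0487 -0.0199] [-0.0542 -0.0281] 0.19785022076891415 hi [-0.0593 -0.0336] [-0.0487 -0.0248]
69 [-0.1556  0.0196] [-0.1416  0.0446] [-0.1491  0.0309] 0.19953604377667875 hi [-0.1556  0.0196] [-0.1416  0.0446]
24 [-0.1751  0.0037] [-0.1641  0.014 ] [-0.1697  0.0087] 0.19899745452389433 hi [-0.1751  0.0037] [-0.1641  0.014 ]
pad [[-0.0246 -0.0424]
 [ 0.0112 -0.008 ]]
basket [[-0.3144 -0.2573]
 [-0.302  -0.2427]
 [-0.2875 -0.2262]
 [ 0.1965  0.2057]
 [ 0.2125  0.2208]
 [ 0.2259  0.2331]]<stdin>:14: RankWarning: Polyfit may be poorly conditioned
<stdin>:14: RankWarning: Polyfit may be poorly conditioned
<stdin>:14: RankWarning: Polyfit may be poorly conditioned
<stdin>:14: RankWarning: Polyfit may be poorly conditioned
```

apply_moves(commands=[[0,0,0,0,1],[0,-0.05,0.03,-0.1,1],[0,-0.1,0.07,-0.2,1],[0,-0.15,0.1,-0.3,1],[0,-0.2,0.13,-0.4,1],[0,-0.25,0.17,-0.4,1],[0,-0.3,0.2,-0.4,1],[0,-0.346,0.241,-0.403,1]], newtons=40)

```text
time: 2.0
ee_pos: [0.2794, 0.1678, 0.2315]
tcp_rot: [26.2, 89.9, 27.6]
wrist_force: [2.7, 0.6, 0.2]
opening: 0.0854
```

```bash
cat > fit.py <<'E'
from h import *
np.set_printoptions(precision=4,suppress=True)
d=dict(np.load("top.npz"));w=cloud(d);z=w[...,2]
P=[]
for v in range(252,292):
    c0=150+(v-228)*(-11/76); sl=slice(int(c0-14),int(c0+14))
    m=(z[v,sl]>.12)&(z[v,sl]<.158); n,l,st,c=cv2.connectedComponentsWithStats(m[None].astype(np.uint8))
    k=1+np.argmax(st[1:,4])
    if 6<=st[k,4]<=12:
        q=w[v,sl][l[0]==k]; P.append([v,*q.mean(0),st[k,4]])
P=np.array(P);g=np.ones(len(P),bool)
for _ in range(4):
    f=np.polyfit(P[g,1],P[g,2],1);r=P[:,2]-np.polyval(f,P[:,1]);g=abs(r)<.0025
yaw=np.arctan(f[0]);print("rail",g.sum(),len(P),np.degrees(yaw),P[g,3].mean(),P[g,4].mean(),r[g].std())
B=np.array([[np.cos(yaw),np.sin(yaw)],[-np.sin(yaw),np.cos(yaw)]])
o=np.array([.599,np.polyval(f,.599)]);print(o)
m=(z>.165)&(z<.205);m[:, :120]=0;m[:,168:]=0;m[:215]=0;m[320:]=0
q=w[m];b=(q[:,:2]-o)@B.T
n,l=cv2.connectedComponents(m.astype(np.uint8));l=l[m]
for k in range(1,n):
    if (l==k).sum()>5:
        s=b[l==k];print((l==k).sum(),s.min(0),s.max(0),np.median(s,0),q[l==k,2].max())
        if s[:,1].max()-s[:,1].min()>.02 or k<9:
            for x0 in np.arange(-.18,-.03,.004):
                t=(s[:,0]>=x0)&(s[:,0]<x0+.004)
                if t.sum(): print("   x",round(x0,3),t.sum(),s[t,1].min(),s[t,1].max(),q[l==k][t,2].min(),q[l==k][t,2].max())
m=(z>.145)&(z<.156);m[:, :138]=0;m[:,165:]=0;m[:215]=0;m[239:]=0
s=(w[m][:,:2]-o)@B.T;print("pad",np.percentile(s,[3,97],axis=0))
m=(z>.130)&(z<.16);m[:,:30]=0;m[:,275:]=0;m[:100]=0;m[390:]=0
s=(w[m][:,:2]-o)@B.T;print("basket",np.percentile(s,[0.3,1,2,98,99,99.7],axis=0))
E
python3 fit.py
python3 - <<'E'
from h import *
from workcell import bot
O=bot.get_obs();print(go(O,[.3875,-.278,.2],91.35), O["q"])
E
```

```text
rail 33 33 -5.598530703099542 0.14204242541489745 11.242424242424242 0.0005042586259244546
[0.599  0.2147]
48 [-0.0502  0.0092] [-0.0398  0.0234] [-0.0451  0.0151] 0.19889898718141644
   x -0.052 11 0.010653735288217506 0.02210093646345005 0.16752325189963974 0.19356554721449967
   x -0.048 19 0.0092082332996705 0.023428654495593122 0.16568717117935042 0.19860026351388782
   x -0.044 17 0.010418449656067117 0.02303934170506521 0.1671928937185404 0.19889898718141644
   x -0.04 1 0.013426867952468967 0.013426867952468967 0.17768380201985018 0.17768380201985018
26 [-0.0499 -0.0229] [-0.0406 -0.0097] [-0.0451 -0.017 ] 0.19785022076891415
   x -0.052 7 -0.021317172489917727 -0.009747181252891342 0.171607293425112 0.19562896630933307
   x -0.048 9 -0.022892715767228778 -0.014518566695480553 0.1713120601460842 0.19785022076891415
   x -0.044 10 -0.02245085704439998 -0.013453074569348075 0.16704868981426638 0.19771617836013222
69 [-0.1588 -0.0024] [-0.1488  0.0229] [-0.154   0.0096] 0.19953604377667875
   x -0.16 21 -0.0007036600523621962 0.022308179705183923 0.1661488062359233 0.19846717888
[... 307 characters left out ...]
3015213 -0.013866124690439373 0.17182825647021446 0.19899745452389433
   x -0.168 10 -0.02230216828667178 -0.013149642902730395 0.16662203196984618 0.1956847043363738
   x -0.164 5 -0.02114995750852226 -0.012088008547099587 0.16841326492193254 0.19612392630084907
pad [[-0.0173 -0.016 ]
 [ 0.0161  0.0168]]
basket [[-0.2717 -0.1918]
 [-0.2709 -0.1912]
 [-0.2696 -0.1904]
 [ 0.1891  0.1907]
 [ 0.1906  0.1918]
 [ 0.1918  0.1928]]
(array([ 0.0314, -0.4483,  0.0971]), 'roll', np.float64(0.0009), 'other', np.float64(-3.1407), 'heading', np.float64(91.4), 'tool x', array([ 1.1e-03,  6.0e-04, -1.0e+00])) [ 3.09840687e+01 -2.54132661e+01 -1.58979660e+01  9.94436428e+01
 -4.20213868e-03  2.95853713e+01]
```

apply_moves(commands=[[0,-0.05,0.01,0,1],[0,-0.1,0.02,0,1],[0,-0.15,0.035,0,1],[0,-0.2,0.045,0,1],[0,-0.25,0.055,0,1],[0,-0.3,0.065,0,1],[0.01,-0.35,0.08,0,1],[0.02,-0.4,0.09,0,1],[0.03,-0.448,0.099,0,1],[0.06,-0.448,0.099,0,1],[0.1,-0.448,0.099,0,1],[0.12,-0.448,0.099,0,1]])

```text
time: 3.2
ee_pos: [0.3883, -0.2776, 0.1079]
tcp_rot: [124.0, 89.8, 125.3]
wrist_force: [-0.4, 0.9, -0.7]
opening: 0.0857
```

Run:
```python
from h import *
from workcell import bot
O=bot.get_obs();print(O["ee_pos"],go(O,[.390,-.2776,.004],91.35), O["q"],O["wrist_force"])
```

```text
[ 0.38825703 -0.27760204  0.1078574 ] (array([ 0.1039, -0.0003,  0.002 ]), 'roll', np.float64(-0.0007), 'other', np.float64(3.1409), 'heading', np.float64(91.31), 'tool x', array([-0.0021,  0.003 , -1.    ])) [-3.56051711e+01 -5.41878837e+00 -1.39284979e+01  8.16861842e+01
  6.79469144e-02 -3.69166052e+01] [-0.42358856  0.8838279  -0.69145973]
```

apply_moves(commands=[[0.04,0,0.002,0,1],[0.08,0,0.002,0,1],[0.095,0,0.002,0,1],[0.104,0,0.002,0,1],[0.104,0,0.002,0,1],[0.104,0,0.002,0,-1],[0.104,0,0.002,0,-1],[0.104,0,0.002,0,-1],[0.104,0,0.002,0,-1],[0.104,0,0.002,0,-1],[0.104,0,0.002,0,-1],[0.104,0,0.002,0,-1]], newtons=110)

```text
time: 4.4
ee_pos: [0.3904, -0.2775, 0.0048]
tcp_rot: [115.9, 89.9, 117.2]
wrist_force: [-1.3, 1.4, 7.5]
opening: 0.0163
```

apply_moves(commands=[[0,0,0,0,-1],[0,0,0,0,-1],[0,0,0,0,-1],[-0.01,0,0,0,-1],[-0.02,0,0,0,-1],[-0.03,0,0,0,-1],[-0.03,0,0,0,-1]])

```text
time: 5.1
ee_pos: [0.3913, -0.2782, 0.0368]
tcp_rot: [28.9, 89.9, 30.2]
wrist_force: [-0.6, -1.1, -3.3]
opening: 0.0163
```

Run:
```python
from h import *
from workcell import bot,cams
O=bot.get_obs();print(O)
d=cams.camera("top");np.savez("top1.npz",**d);w=cloud(d);z=w[...,2]
s=cams.camera("scene");cv2.imwrite("pics/lift.png",s["frame"][200:360,150:350].repeat(3,0).repeat(3,1))
def ln(a,b,lo,hi,n):
    m=np.zeros((480,640),bool);m[a[1]:b[1],a[0]:b[0]]=1;m&=(z>lo)&(z<hi);p=w[m];print(n,len(p),p.mean(0),np.linalg.svd(p-p.mean(0),full_matrices=False)[2][0])
ln((300,255),(345,292),.05,.12,"armL");ln((395,255),(445,292),.05,.12,"armR");ln((345,250),(392,300),.1,.15,"cap");ln((355,300),(385,320),.03,.1,"tube")
```

```text
{'time': 5.1, 'q': array([-3.54515428e+01, -3.78870908e+00, -2.03272898e+01,  7.34324404e+01,
        6.40918249e-02, -3.67600597e+01]), 'qd': array([ 0.10551823,  0.67588685, -1.49431702, -1.45565012, -0.01454819,
       -0.02575641]), 'joint_efforts': array([ 1.02964163e-02, -4.32577944e+01,  4.74393582e+01,  3.99517044e-01,
        1.83111043e-01, -6.86989384e-03]), 'ee_pos': array([ 0.39125353, -0.27818812,  0.03680651]), 'tcp_rot': array([28.90997524, 89.92966125, 30.2185084 ]), 'wrist_force': array([-0.64887188, -1.12967084, -3.25647326]), 'torque': array([0.04335049, 0.23761373, 0.10877796]), 'opening': 0.01634862909439628}
armL 774 [ 0.51106896 -0.16907353  0.07147008] [ 0.01151705 -0.99971105  0.02109894]
armR 731 [ 0.51587414 -0.38240786  0.07165089] [-0.02788637  0.99941409  0.01984512]
cap 568 [ 0.51398036 -0.27427147  0.11460525] [-0.84938565  0.5276702  -0.01040049]<stdin>:7: RuntimeWarning: Mean of empty slice.
  ret = um.true_divide(
Traceback (most recent call last):
IndexError: index 0 is out of bounds for axis 0 with size 0
```

apply_moves(commands=[[-0.03,0,0,0,-1],[-0.07,0,0,0,-1],[-0.11,0,0,0,-1],[-0.15,0,0,0,-1],[-0.19,0,0,0,-1],[-0.22,0,0,0,-1],[-0.24,0,0,0,-1],[-0.24,0,0,0,-1]])

```text
time: 6.0
ee_pos: [0.3914, -0.2786, 0.2774]
tcp_rot: [-9.4, 89.9, -8.1]
wrist_force: [-0.8, -0.4, -3.5]
opening: 0.0161
```

```bash
cat > chk.py <<'E'
from h import *
from workcell import bot,cams
np.set_printoptions(precision=4,suppress=True)
def feedpose(hub):
    """spray-arm and cap points near the expected hub (x,y,z underside)"""
    d=cams.camera("top");w=cloud(d);hub=np.array(hub);r=w-hub
    h=np.hypot(r[...,0],r[...,1]);z=r[...,2]
    A=w[(z>.03)&(z<.06)&(h>.045)&(h<.175)&(abs(r[...,0])<.045)]
    C=w[(z>.075)&(z<.11)&(h<.05)]
    print("arm",len(A),A.mean(0)); u,sv,v=np.linalg.svd((A-A.mean(0)),full_matrices=False);v=v[0]*np.sign(v[0][1])
    print(" dir",v,"feed yaw",np.degrees(np.arctan2(-v[0],v[1])))
    print("cap",len(C),C.mean(0),(C.max(0)+C.min(0))/2)
    return d
E
python3 - <<'E'
from chk import *
O=bot.get_obs();print(O["ee_pos"],O["wrist_force"],O["torque"],O["opening"],O["q"])
feedpose([.513,-.274,O["ee_pos"][2]-.008])
print(go(O,[.4776,.2266,.28],84.4))
s=cams.camera("scene");cv2.imwrite("pics/lift2.png",s["frame"])
E
```

```text
[ 0.3914 -0.2786  0.2774] [-0.8112 -0.3978 -3.5268] [-0.0579  0.2795 -0.0028] 0.016098354053573377 [-35.484   -3.3749   6.8178 100.0695   0.0638 -36.7918]
arm 2364 [ 0.5141 -0.2727  0.3125]
 dir [-0.0232  0.9997 -0.0017] feed yaw 1.3320443203960444
cap 819 [ 0.5145 -0.2747  0.3555] [ 0.515  -0.2751  0.3535]
(array([-0.0026,  0.5031,  0.0977]), 'roll', np.float64(0.1206), 'other', np.float64(-3.021), 'heading', np.float64(91.31), 'tool x', array([ 0.0024, -0.0003, -1.    ]))
```

View pics/lift2.png

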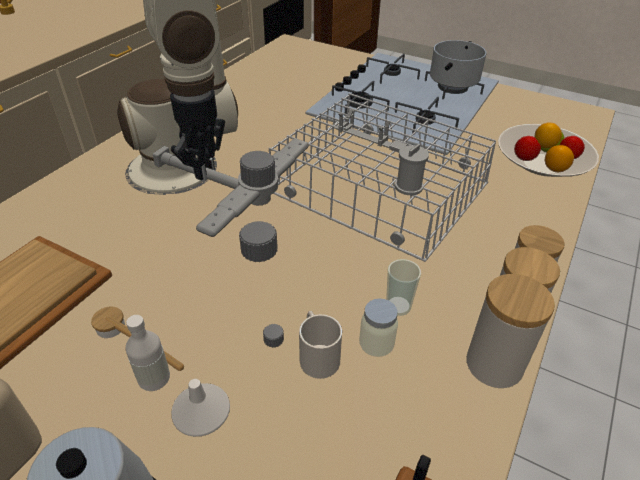

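The feed hangs nearly level in the gripper (scene (255,175)), and nothing was disturbed. Now carrying it over the clips.

apply_moves(commands=[[0,0.04,0,0,-1],[0,0.085,0.01,0.02,-1],[0,0.13,0.02,0.03,-1],[0,0.175,0.03,0.04,-1],[0,0.22,0.04,0.05,-1],[0,0.265,0.05,0.06,-1],[0,0.31,0.06,0.07,-1],[0,0.355,0.07,0.09,-1],[0,0.4,0.08,0.1,-1],[0,0.445,0.09,0.12,-1],[0,0.485,0.095,0.12,-1],[0,0.503,0.098,0.12,-1]])

```text
time: 7.3
ee_pos: [0.4766, 0.2299, 0.2723]
tcp_rot: [168.6, 89.7, 163.2]
wrist_force: [-0.0, -0.9, -4.6]
opening: 0.0162
```

apply_moves(commands=[[0,0,0,0,-1],[0,0,0,0,-1],[0,0,0,0,-1]])

```text
time: 7.6
ee_pos: [0.4764, 0.2287, 0.2717]
tcp_rot: [177.8, 89.7, 172.4]
wrist_force: [0.5, -1.6, -2.6]
opening: 0.0162
```

Run:
```python
from chk import *
O=bot.get_obs();print(O["ee_pos"],O["wrist_force"],O["torque"],O["opening"],O["q"])
d=feedpose([.599,.2147,O["ee_pos"][2]-.008])
w=cloud(d);r=w-np.array([.599,.2147,0]);c,s=np.cos(np.radians(-5.6)),np.sin(np.radians(-5.6))
bx=r[...,0]*c+r[...,1]*s;by=-r[...,0]*s+r[...,1]*c;z=w[...,2]
for lo,hi in((-.085,-.04),(-.22,-.17)):
    T=(bx>lo)&(bx<hi)&(abs(by)<.03)&(z>.265)&(z<.32);print("tube",T.sum(),bx[T].mean(),np.median(by[T]),(by[T].min()+by[T].max())/2,np.percentile(z[T],90))
print(go(O,[.4776,.2266,.22],84.4))
```

```text
[0.4764 0.2287 0.2717] [ 0.5452 -1.5856 -2.6047] [0.0036 0.2625 0.0689] 0.01624094182200962 [25.5444  3.4096 12.9583 99.8384  0.1895 31.0139]
arm 2241 [0.5972 0.2058 0.3062]
 dir [0.1074 0.9942 0.0003] feed yaw -6.16405914484259
cap 823 [0.5986 0.2161 0.3489] [0.5994 0.2174 0.3473]
tube 238 -0.06263247076452107 -0.0006494398509844465 0.001828735944565547 0.28981188983098777
tube 295 -0.1956448171704946 -0.0005625805257616773 0.001379669656131662 0.2944779434706831
(array([ 0.0517, -0.002 ,  0.0017]), 'roll', np.float64(0.0023), 'other', np.float64(-3.1393), 'heading', np.float64(84.53), 'tool x', array([-0.006 ,  0.0008, -1.    ]))
```

apply_moves(commands=[[0.02,-0.001,0.001,0,-1],[0.04,-0.0013,0.001,0,-1],[0.06,-0.0013,0.001,0,-1],[0.07,-0.0013,0.001,0,-1],[0.07,-0.0013,0.001,0,-1],[0.07,-0.0013,0.001,0,-1]])

```text
time: 8.25
ee_pos: [0.4772, 0.227, 0.2031]
tcp_rot: [166.2, 89.7, 160.7]
wrist_force: [-0.5, -0.1, -3.1]
opening: 0.0163
```

Run:
```python
from chk import *
O=bot.get_obs();print(O["ee_pos"],O["wrist_force"],O["torque"],O["opening"])
d=feedpose([.599,.2147,O["ee_pos"][2]-.008])
w=cloud(d);r=w-np.array([.599,.2147,0]);c,s=np.cos(np.radians(-5.6)),np.sin(np.radians(-5.6))
print("tcp by",-(O["ee_pos"][0]-.599)*s+(O["ee_pos"][1]-.2147)*c)
bx=r[...,0]*c+r[...,1]*s;by=-r[...,0]*s+r[...,1]*c;z=w[...,2]
for lo,hi in((-.085,-.055),(-.22,-.175)):
    T=(bx>lo)&(bx<hi)&(abs(by)<.02)&(z>.2)&(z<.25);y=by[T];print("tube",T.sum(),bx[T].mean(),np.median(y),np.percentile(y,[2,98]).mean(),np.percentile(z[T],90))
f=cams.camera("scene")["frame"];a=cv2.resize(f[60:180,300:460],None,fx=4,fy=4,interpolation=2)
b=cv2.resize(d["frame"][200:320,100:200],None,fx=4,fy=4,interpolation=2);o=np.zeros((480,1040,3),np.uint8);o[:,:640]=a;o[:,640:]=b;cv2.imwrite("pics/above.png",cv2.resize(o,(800,369)))
print(go(O,[.4776,.2266,.22],84.4))
```

```text
[0.4772 0.227  0.2031] [-0.4512 -0.0741 -3.0776] [0.0283 0.2145 0.0443] 0.01627543318730642
arm 1992 [0.5976 0.2005 0.2377]
 dir [0.1072 0.9942 0.    ] feed yaw -6.15555789634078
cap 741 [0.5995 0.214  0.2804] [0.6005 0.216  0.2792]
tcp by 0.0003073239164375109
tube 143 -0.06985623793485389 -0.0026576599727138996 -0.00044183798061294636 0.2226143689237719
tube 237 -0.19819404953388797 -0.002150660309957926 -0.0007878347609919607 0.22596481042781288
(array([-0.0169, -0.0003,  0.0004]), 'roll', np.float64(0.0012), 'other', np.float64(-3.1404), 'heading', np.float64(84.47), 'tool x', array([-0.0044,  0.0016, -1.    ]))
```

View pics/above.png

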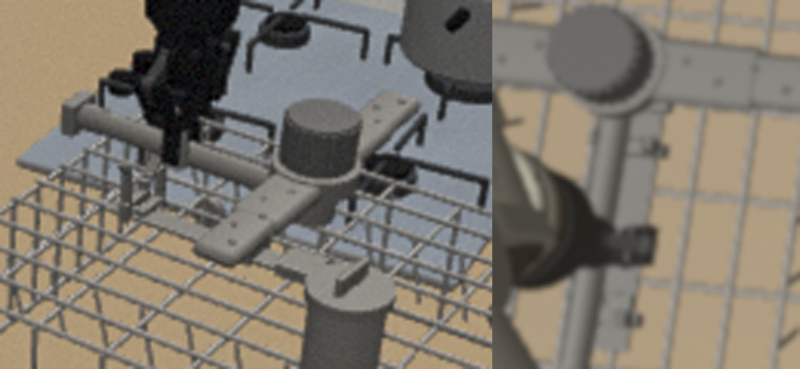

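The tube sits above and along the rail, between the prongs once parallax is allowed for. Lowering it step by step while watching the force.

apply_moves(commands=[[0.006,0,0,0.001,-1],[0.012,0,0,0.001,-1],[0.018,0,0,0.001,-1],[0.022,0,0,0.001,-1],[0.026,0,0,0.001,-1],[0.026,0,0,0.001,-1]])

```text
time: 8.95
ee_pos: [0.4777, 0.2277, 0.1782]
tcp_rot: [127.6, 89.8, 122.1]
wrist_force: [-0.9, 0.4, 6.1]
opening: 0.0163
```

apply_moves(commands=[[0.003,0,0,0,-1],[0.006,0,0,0,-1],[0.009,0,0,0,-1],[0.012,0,0,0,-1],[0.012,0,0,0,-1]])

```text
time: 9.45
ee_pos: [0.4775, 0.227, 0.1655]
tcp_rot: [157.9, 89.8, 152.3]
wrist_force: [0.3, -6.2, -0.3]
opening: 0.0166
```

```bash
cat > st.py <<'E'
from chk import *
import sys
O=bot.get_obs();print(O["time"],O["ee_pos"],O["wrist_force"],O["torque"],O["opening"],go(O,O["ee_pos"],84.4)[-3:])
d=feedpose([.599,.2147,float(sys.argv[1])])
w=cloud(d);r=w-np.array([.599,.2147,0]);c,s=np.cos(np.radians(-5.6)),np.sin(np.radians(-5.6))
bx=r[...,0]*c+r[...,1]*s;by=-r[...,0]*s+r[...,1]*c;z=w[...,2];zt=float(sys.argv[1])+.025
print("tcp bx,by",(O["ee_pos"][0]-.599)*c+(O["ee_pos"][1]-.2147)*s,-(O["ee_pos"][0]-.599)*s+(O["ee_pos"][1]-.2147)*c)
for lo,hi in((-.085,-.055),(-.145,-.115),(-.22,-.175)):
    T=(bx>lo)&(bx<hi)&(abs(by)<.012)&(z>zt-.015)&(z<zt+.015);y=by[T]
    if T.sum()>5: print("tube",T.sum(),bx[T].mean(),np.percentile(y,[2,98]).mean(),"top",np.percentile(z[T],90))
T=(bx>-.16)&(bx<-.148)&(abs(by)<.05)&(z>.18)&(z<.21)
if T.sum(): print("lip by",T.sum(),by[T].min(),by[T].max(),z[T].max())
np.savez("last.npz",**d)
E
python3 st.py .16
```

```text
9.45 [0.4775 0.227  0.1655] [ 0.3114 -6.1603 -0.3019] [-1.1865  0.2833  0.2672] 0.016644189551824125 (np.float64(84.42), 'tool x', array([-0.0026,  0.0014, -1.    ]))
arm 1865 [0.5977 0.2    0.1992]
 dir [0.1023 0.9947 0.0021] feed yaw -5.874326320713426
cap 674 [0.6006 0.215  0.2422] [0.6011 0.2168 0.2429]
tcp bx,by -0.12214395477843032 0.00035589143541990727
tube 130 -0.06981304471341061 0.0001098715980335993 top 0.18449207313160024
tube 36 -0.14075344070498785 -0.001754895583647833 top 0.1854757926302887
tube 225 -0.19828558676227137 -0.0005776417740715207 top 0.18910597490001246
lip by 51 -0.00967876917300038 0.029876050545701853 0.18784825430105823
```

apply_moves(commands=[[0.003,0,0,0,-1],[0.006,0,0,0,-1],[0.009,0,0,0,-1],[0.012,0,0,0,-1],[0.012,0,0,0,-1]])

```text
time: 10.0
ee_pos: [0.4772, 0.2267, 0.1565]
tcp_rot: [107.2, 89.9, 101.6]
wrist_force: [-9.7, -6.8, 22.9]
opening: 0.0162
```

```bash
python3 st.py .152
```

```text
10.0 [0.4772 0.2267 0.1565] [-9.7264 -6.8295 22.8756] [-1.5931  2.1078  0.0173] 0.01621829773910492 (np.float64(84.41), 'tool x', array([-0.0004,  0.0019, -1.    ]))
arm 1874 [0.5964 0.1993 0.1944]
 dir [0.1078 0.9942 0.0019] feed yaw -6.189701380022602
cap 685 [0.5977 0.2139 0.2373] [0.5983 0.2155 0.2362]
tcp bx,by -0.12236965430650802 2.682029084008497e-05
tube 136 -0.07004408269089354 -0.0007947256672930234 top 0.1772789337456821
tube 36 -0.14075512314265545 -0.0015694691192625503 top 0.17575196036374485
tube 218 -0.1980887718388079 -0.0007317536060692329 top 0.1770986210336733
lip by 46 -0.0014896633133696935 0.02190813176002323 0.19582651615589536
```

The jaw lip is back in its starting position and the tube top reads 0.177 m along its length, so it is seated. Releasing and moving up.

apply_moves(commands=[[-0.001,0,0,0,1],[-0.001,0,0,0,1],[-0.001,0,0,0,1],[-0.001,0,0,0,1],[-0.001,0,0,0,1],[-0.001,0,0,0,1],[-0.03,0,0,0,1],[-0.07,0,0,0,1],[-0.11,0,0,0,1],[-0.15,0,0,0,1],[-0.15,0,0,0,1]])

```text
time: 11.15
ee_pos: [0.4782, 0.2268, 0.312]
tcp_rot: [43.9, 89.5, 38.3]
wrist_force: [0.8, 0.1, -0.4]
opening: 0.0855
```

```bash
cat >> st.py <<'E'
C=w[(abs(bx)<.045)&(abs(by)<.045)&(z>.225)&(z<.25)]
if len(C)>50:
    import cv2
    (x,y),rad=cv2.minEnclosingCircle(C[:,:2].astype(np.float32));print("cap circle",x,y,rad)
    m=C[:,:2].mean(0);print(go(O,[m[0],m[1],.285],109.7))
E
python3 st.py .152
```

```text
11.15 [0.4782 0.2268 0.312 ] [ 0.7676  0.1082 -0.4303] [-0.0078 -0.0115  0.0455] 0.08548518294499864 (np.float64(84.41), 'tool x', array([ 0.0065,  0.0052, -1.    ]))
arm 2003 [0.5974 0.2092 0.1942]
 dir [0.104  0.9946 0.0008] feed yaw -5.967818782220343
cap 686 [0.5983 0.2139 0.2371] [0.5991 0.2156 0.2357]
tcp bx,by -0.12143890259399512 0.0002859056671074521
tube 136 -0.07012635542245371 -0.00015783741838213024 top 0.17726470311371034
tube 92 -0.13461406627655417 -0.000625785694762117 top 0.17758342761463586
tube 219 -0.19851249868873003 -0.000324575929916855 top 0.17864651626544717
lip by 64 -0.0027390439147557608 0.023183462899521848 0.1976669340082728
cap circle 0.5986704230308533 0.21501551568508148 0.03147851303219795
(array([ 0.0277, -0.0014,  0.1205]), 'roll', np.float64(-0.4413), 'other', np.float64(2.7002), 'heading', np.float64(84.41), 'tool x', array([ 0.0065,  0.0052, -1.    ]))
```

apply_moves(commands=[[0,0,0.04,-0.12,1],[0.01,-0.001,0.08,-0.25,1],[0.02,-0.001,0.12,-0.37,1],[0.028,-0.001,0.1205,-0.441,1],[0.028,-0.001,0.1205,-0.441,1],[0.028,-0.001,0.1205,-0.441,1]])

```text
time: 11.8
ee_pos: [0.5975, 0.2141, 0.2811]
tcp_rot: [34.9, 89.8, 54.4]
wrist_force: [-0.7, 0.1, 0.2]
opening: 0.0855
```

Run:
```python
from h import *
from workcell import bot
O=bot.get_obs();print(O["ee_pos"],go(O,[.5985,.2146,.207],109.7), O["q"],O["wrist_force"],O["torque"])
```

```text
[0.59748635 0.21410537 0.28105866] (array([ 0.0741, -0.0001,  0.0009]), 'roll', np.float64(-0.0026), 'other', np.float64(3.139), 'heading', np.float64(109.55), 'tool x', array([ 0.0025,  0.0035, -1.    ])) [1.96518088e+01 1.89048656e+01 3.20243459e+01 1.02917520e+02
 1.40308174e-01 1.02668540e-01] [-0.73475782  0.12322975  0.19674352] [-0.00487669  0.05069847 -0.00633151]
```

apply_moves(commands=[[0.03,0,0.001,0,1],[0.06,0,0.001,0,1],[0.074,0,0.001,0,1],[0.074,0,0.001,0,1],[0.074,0,0.001,0,-1],[0.074,0,0.001,0,-1],[0.074,0,0.001,0,-1],[0.074,0,0.001,0,-1],[0.074,0,0.001,0,-1]], newtons=40)

```text
time: 12.7
ee_pos: [0.599, 0.2149, 0.2096]
tcp_rot: [19.9, 89.6, 39.5]
wrist_force: [-1.5, 0.5, 7.6]
opening: 0.0592
```

```bash
python3 st.py .152
```

```text
12.7 [0.599  0.2149 0.2096] [-1.4556  0.5499  7.5573] [-0.05    0.3148 -0.017 ] 0.05920504535808733 (np.float64(109.53), 'tool x', array([ 0.0057,  0.0047, -1.    ]))
arm 1052 [0.5876 0.119  0.1942]
 dir [0.0116 0.9999 0.0082] feed yaw -0.667183623722859
cap 307 [0.5861 0.2049 0.2389] [0.5934 0.2104 0.2445]
tcp bx,by -6.273212732574712e-07 0.0002380017470831946
tube 132 -0.07004410196831555 -0.0006583396137670823 top 0.1784657285077993
tube 42 -0.12345414319569777 -0.004850973087761015 top 0.1766302941071992
cap circle 0.5925419330596924 0.21211373805999756 0.042365025728940964
(array([-0.0755, -0.0028, -0.0161]), 'roll', np.float64(-0.0029), 'other', np.float64(3.1387), 'heading', np.float64(109.53), 'tool x', array([ 0.0057,  0.0047, -1.    ]))
```

apply_moves(commands=[[0,0,0,-0.04,-1],[0,0,0,-0.08,-1],[0,0,0,-0.12,-1],[0,0,0,-0.14,-1]])

```text
time: 13.15
ee_pos: [0.5992, 0.2151, 0.2105]
tcp_rot: [9.3, 89.5, 36.9]
wrist_force: [-0.0, -0.2, -1.0]
opening: 0.0593
```

```bash
cat > r.py <<'E'
from h import *
from workcell import bot
np.set_printoptions(precision=4,suppress=True)
O=bot.get_obs();print(O["time"],O["ee_pos"],O["wrist_force"],O["torque"],O["q"][5],O["joint_efforts"][5],O["opening"],go(O,[.599,.2149,.2096],109.5))
E
python3 r.py
```

```text
13.15 [0.5992 0.2151 0.2105] [-0.0042 -0.1864 -0.9813] [-0.011   0.0059 -0.0253] -7.934958531216666 0.03866061684675515 0.05933188639429154 (array([ 0.0009, -0.    , -0.0003]), 'roll', np.float64(0.1416), 'other', np.float64(-3.0), 'heading', np.float64(117.61), 'tool x', array([ 0.0068,  0.0051, -1.    ]))
```

It turns counter-clockwise with almost no torque (0.03 N m over 8°), so it has a right-hand thread. Turning on to about 80°.

apply_moves(commands=[[0,0,0,-0.12,-1],[0,0,0,-0.24,-1],[0,0,0,-0.36,-1],[0,0,0,-0.48,-1],[0,0,0,-0.6,-1],[0,0,0,-0.72,-1]])

```text
time: 13.75
ee_pos: [0.5994, 0.2151, 0.2109]
tcp_rot: [-33.4, 89.5, 35.7]
wrist_force: [1.2, -1.5, -1.4]
opening: 0.059
```

```bash
python3 r.py
```

```text
13.75 [0.5994 0.2151 0.2109] [ 1.1849 -1.538  -1.3991] [-0.1509 -0.2174 -0.0012] -49.43570566343679 1.9596923142671585 0.058952714918929706 (array([ 0.0013,  0.0003, -0.0003]), 'roll', np.float64(0.8659), 'other', np.float64(-2.2757), 'heading', np.float64(159.11), 'tool x', array([ 0.0073,  0.0052, -1.    ]))
```

apply_moves(commands=[[0,0,0,-0.12,-1],[0,0,0,-0.24,-1],[0,0,0,-0.36,-1],[0,0,0,-0.48,-1],[0,0,0,-0.53,-1],[0,0,0,-0.53,-1],[0,0,0,-0.53,-1]])

```text
time: 14.45
ee_pos: [0.5998, 0.2152, 0.2115]
tcp_rot: [-66.4, 89.4, 32.9]
wrist_force: [2.0, -0.1, 0.2]
opening: 0.0592
```

```bash
python3 r.py
```

```text
14.45 [0.5998 0.2152 0.2115] [ 2.0177 -0.1286  0.1995] [-0.0126 -0.3927 -0.0755] -79.688134140784 -0.13043101876974106 0.05920502990557632 (array([ 0.0019,  0.0008, -0.0001]), 'roll', np.float64(1.3939), 'other', np.float64(-1.7477), 'heading', np.float64(-170.64), 'tool x', array([ 0.0085,  0.0055, -0.9999]))
```

apply_moves(commands=[[-0.005,0,0,0,-1],[-0.01,0,0,0,-1],[-0.015,0,0,0,-1],[-0.015,0,0,0,-1]])

```text
time: 14.85
ee_pos: [0.5997, 0.2152, 0.2277]
tcp_rot: [-67.0, 89.4, 32.3]
wrist_force: [-0.4, -0.5, -0.7]
opening: 0.0592
```

```bash
python3 st.py .152
```

```text
14.85 [0.5997 0.2152 0.2277] [-0.4369 -0.4589 -0.7377] [-0.0336  0.0517  0.0485] 0.05921884763622936 (np.float64(-170.65), 'tool x', array([ 0.0095,  0.006 , -0.9999]))
arm 1047 [0.5894 0.1202 0.1941]
 dir [0.0336 0.9994 0.013 ] feed yaw -1.9249876317183519
cap 363 [0.5966 0.1982 0.2507] [0.5998 0.2013 0.2439]
tcp bx,by 0.0006955405718333086 0.0005753944774702949
tube 133 -0.07023065065880928 -0.0004037682655634433 top 0.17756296916347056
tube 70 -0.12662447346623132 -0.0038687784600184858 top 0.17658881174422483
cap circle 0.5997591018676758 0.21130183339118958 0.04366425424814224
(array([-0.0575,  0.0099, -0.0188]), 'roll', np.float64(1.3901), 'other', np.float64(-1.7515), 'heading', np.float64(-170.65), 'tool x', array([ 0.0095,  0.006 , -0.9999]))
```

apply_moves(commands=[[-0.01,0,0,0,-1],[-0.02,0,0,0,-1],[-0.03,0,0,0,-1],[-0.045,0,0,0,-1],[-0.06,0,0,0,-1],[-0.075,0,0,0,-1],[-0.075,0,0,0,-1],[-0.075,0,0,0,-1],[-0.075,0,0,0,-1],[-0.075,0,0,0,-1]])

```text
time: 15.9
ee_pos: [0.5989, 0.2147, 0.3013]
tcp_rot: [-65.0, 89.4, 34.3]
wrist_force: [-0.7, 0.2, -1.0]
opening: 0.0592
```

```bash
python3 st.py .152
python3 - <<'E'
from chk import *
d=cams.camera("scene");w=cloud(d)
f=d["frame"];a=cv2.resize(f[40:220,270:430],None,fx=3,fy=3,interpolation=2)
cv2.imwrite("pics/end.png",a)
h=np.hypot(w[...,0]-.599,w[...,1]-.2147);z=w[...,2]
m=(h<.032)&(h>.02)&(z>.24)&(z<.34);print("cap z (side seen)",np.percentile(z[m],[2,50,98]),m.sum())
E
```

```text
15.9 [0.5989 0.2147 0.3013] [-0.7161  0.2153 -1.0156] [0.0086 0.0642 0.0173] 0.059197479989875186 (np.float64(-170.65), 'tool x', array([ 0.0079,  0.0054, -1.    ]))
arm 1100 [0.5891 0.1279 0.1941]
 dir [0.0121 0.9999 0.0005] feed yaw -0.6937985775538708
cap 11 [0.5937 0.2061 0.23  ] [0.5941 0.2064 0.2307]
tcp bx,by -0.00014195306126951548 -4.096612791907683e-05
tube 131 -0.07008159073754461 -0.00010034957384144703 top 0.1773012180816146
tube 134 -0.13029652066371467 -0.0008387796259872347 top 0.17771303354825332
lip by 1 -0.0010836964507547012 -0.0010836964507547012 0.18128050995582565
cap z (side seen) [0.2967 0.3207 0.3364] 512
```

View pics/end.png

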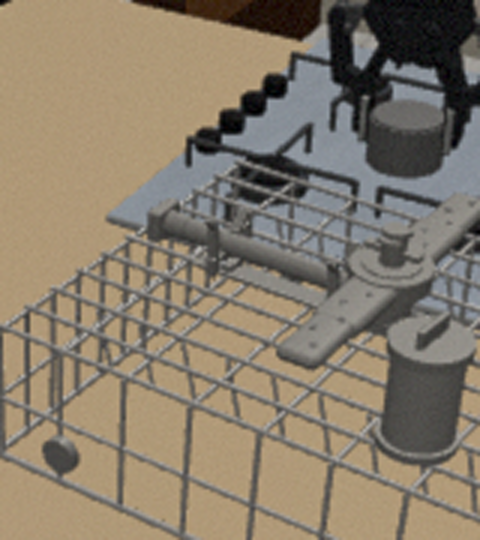

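The cap is in the gripper (crop (405,135)), clear above the bare neck (395,240). The tube is down in both clips and the filter cup is where it was. Handing in.

```bash
python3 -c "
from workcell import bot
print(bot.job_done())"
```

```text
the job is handed in; nothing more can be done
None
```

I seated the feed tube in both clips and unscrewed the cap. I handed in at about 16 s with the cap held in the gripper about 92 mm above where it sat.

- **Tube:** I gripped it near x = -122 mm and pushed it down with about 23 N. The last picture puts the top of the tube at 0.177 to 0.178 m, so it is fully home, and within about 1 mm sideways.
- **Jaw:** its lip read back in its starting position after the push and again after I released the tube. After the cap was lifted, the arm hid it from the top camera, so I did not re-measure it at the end.
- **Thread:** it is right-hand. Counter-clockwise turned freely at about 0.03 N m, so I did not need to try the other way. I turned it 80°.
- **Cap:** it lifted off with no pull beyond its weight. At hand-in it was over the hub to within about 1 mm, and the grip opening read 59 mm.
- **Disagreement between checks:** with the hand hiding part of the spray arm, the heading fit read -0.7° instead of about -6°. I put this down to the hidden part, because the tube readings did not change.
- **Bystanders:** the filter cup stands in its place in the last picture. I did not picture the others again after the first lift, when all were in place, but the arm's path stayed clear of them.

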